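Shelve the drying tray over the work in the rack

TASK

One piece is standing on the bench inside the plywood drying rack: slide the perforated aluminium tray, handle towards the front, into the rack on the lowest pair of rails that clears that piece. Push it gently back along the rails until the black buffer at the rear gives way by a few millimetres, without driving the buffer to the end of its travel, then let go of the tray and leave it there. Touch the rack and its buffer only with the tray, never force or jam it, and leave the piece in the rack and everything else on the bench undisturbed.

Things in the scene. Friction and masses are not known exactly. Their poses are not given: they have to be found in the camera images.
- rack: Plywood drying rack fixed to the bench, open at front, top and bottom, with three pairs of aluminium rails. Origin: middle of its open front at bench height; x runs level into the rack, z up. Side walls 165 long, 190 high, inner faces at y = +-90; the mouth flares outwards over the 22 mm before the front (35 to 185 high). Feet 8 high reach out to y = +-138.
- rail_low (a point): Middle of the mouth of the lowest rail pair, at the height of the rails' top faces: 55 above the bench. Rails run from x = 0 to 160 and reach 16 inwards from each wall (inner edges at y = +-74). A thin keeper strip (10 wide) lies over every rail from x = 25 on, its underside 12 above the rail's top, so the tray enters only from the front.
- rail_mid (a point): The same point of the middle rail pair, 95 above the bench.
- rail_top (a point): The same point of the top rail pair, 135 above the bench.
- rack_bay (a point): Point on the bench inside the rack, on its middle line 45 behind the front: exactly one of the three pieces (block, bowl, tin) stands within 25 of it, the other two lie elsewhere on the bench.
- tray_mid (a point): Centre of the loose tray's sheet, 0.13 to 0.21 kg, perforated aluminium, 120 (x) by 170 (y), 5 thick; x points away from the handle (this edge goes into the rack first), z up. At the start it lies flat on the bench. Resting on the rails it is 57.5, 97.5 or 137.5 above the bench.
- tray_grip (a point): Grip point in the tray's dark wooden handle, an upright fin 14 thick (y), 40 long (x), reaching from 5 to 55 above the sheet's underside, on a 40 wide tongue. The point is 120 from tray_mid towards -x (60 in front of the sheet's front edge), 34 above the sheet's underside, in the middle of the fin in x and y; same axes as tray_mid.
- block_mid (a point): Centre of the wooden sanding block with cork sole, 60 x 95, 38 high (it fits under the lowest rails). Loose, 0.15 kg.
- bowl_mid (a point): Centre (half-way up) of the white ceramic bowl, 86 across, 74 high (needs the middle rails). Loose, 0.25 kg.
- tin_mid (a point): Centre (half-way up) of the green closed paint tin, 72 across, 114 high (needs the top rails). Loose, 0.4 kg.
- plane_mid (a point): Point 20 above the bench in the blue plastic hand plane, 150 x 50, 73 high, a loose bystander.
- buffer (a joint): How far the black rubber buffer is pushed in, m: 0 at the start, 0.012 at its rigid end of travel. Upright bar, 30 wide, 45 to 165 above the bench, in the middle of the rack's rear, met by the tray on any rails. Not sprung: it resists with about 6 N of friction and stays put. Its face starts 95 to 130 behind the rack's front, set differently each time and not measured: find it by feel.
- tray: The tray itself; origin on the underside of its sheet, 2.5 below tray_mid, same axes. Pressed down hard, it drags and jams on the rails; carried lightly, it slides freely.

How it is judged:
By the outcome, as a careful person would: the job done as asked, in the order asked, and still so for the second after the job is handed in, with the robot touching nothing.
It also fails if it takes over 58 s, if anything falls off the work surface, if the arm or the gripper's body presses on something with over 40 N, if the wrist force passes 120 N, or if a joint passes its speed limit or range.

ROBOT

A 6-joint arm with a two-finger parallel gripper is mounted at the origin on the work surface. World frame = base frame: x ahead of the robot, y to its left, z up, the work surface at z = 0. Lengths are in mm, angles in rad, forces in N, time in s.
With the tool pointing down it reaches from about 275 to 875 mm from the base axis. Payload 12.5 kg.
Tool frame: the origin (TCP) lies midway between the tips of the shut fingers; the grasp point (between the pads) lies 19 mm behind it; z points along the fingers, y is the direction in which the jaws open and shut (so a half turn about z gives the same grasp; the last joint's range is limited). The gripper opens to 85 mm and grips with 20 to 120 N. Pads are 22 mm wide; open, the fingers measure 114 mm over their backs; the gripper's body (76 mm by 85 mm) begins 54 mm behind the grasp point. The pads swing forward as they close: fully open they stand 13 mm farther back than shut.
Start: joints at [-1.311, 0.351, 1.652, -0, 1.139, -0.085], TCP at [185.923, -517.607, 192.09] pointing down, gripper open.
Joint ranges: [-2.75, 2.75], [-0.79, 2.1], [0.01, 2.65], [-1.57, 4.71], [0.07, 3.14], [-2.87, 2.87]. Speed limits (rad/s): [2.22, 2.22, 2.79, 3.14, 3.14, 3.14].

INTERFACE

Orientations are given as a rotation vector (axis times angle).
In Python, from rig import r gives the robot as it stands.
- The arm moves only by the shell command python3 -m jog 'ROWS'. ROWS is JSON, a list of rows, each a list of 7 numbers: the shift along the tool's x, y, z in cm, then the turn, a rotation vector about the tool's x, y, z in rad, then the closure, from -1 (fully open) to 1 (shut), so that 0 is half open. A call has 1 to 5 rows; each row shifts and turns the commanded pose from where the row before left it, along the tool's axes as they then stand; what a row does not reach is not made up. A row lasts 1/8 s, in which the tool goes at most 62.5 mm and 10.7 degrees, less where a joint would pass 70% of its speed; a pose out of reach is approached as far as the arm can. A call is refused whole if a number of a shift passes 6.25 or a number of a turn 0.188, either way. A call with a gripper value outside its range is refused whole. The fingers move at their own pace and stop on an object; the grip force is fixed at half the most. Time passes only in rows, so rows that do not move let the fingers close. It gives the time, the measured TCP pose, the force and the opening at its end, in the units of the state.
- r.get_obs(): the state, without advancing time (a new reading comes with each control period).
- r.snapshot(name): name is "scene" or "top"; returns a dict with "img" (384x512x3 uint8, red, green, blue), "K" (3x3 intrinsics, pixels), "extrinsics" (4x4, takes a point from world to camera coordinates). Camera axes: x right, y up, looking along -z (the intrinsics and any distortion apply to the point x, -y, -z); pixel columns grow to the right and rows downward; lengths in mm; the calibration is good to about 2 mm. A picture is of the moment at which its call begins. There is no depth.
- r.job_done(): hands the job in, once; it reports no verdict.
The state is a dict: "clock": time; "joint_positions": joint angles; "dq": joint speeds; "joint_efforts": joint torques, N m; "position": TCP position; "tool_rot": TCP orientation; "wrist_force": force on the tool from outside, world axes, zero at the start; "torque": the same for the moment, N m; "width": finger opening in mm.
Only numpy, scipy, OpenCV 4.12 (cv2) and the standard library are available. Lean on these libraries where they do the work, as an engineer would, in place of code of your own. Each camera call takes 0.05 s, during which the arm holds its last target. There are 200 camera calls.

## Working session

There is one attempt and no reset: what is moved stays moved. The work goes in short steps, Python scripts to look and compute and a shell command to move; the robot and the scene stay as the last step left them, time stands still between calls to the robot, and variables do not carry over. Pictures are saved under pics/ and viewed, about 8 in all and at most 12, crops included, and the job is handed in when it is done.

```bash
mkdir -p pics; ls
python3 - <<'E'
from rig import r
import cv2,numpy as np,pickle
o=r.get_obs();print({k:np.round(v,3).tolist() for k,v in o.items()})
for n in("scene","top"):
    s=r.snapshot(n);pickle.dump(s,open(f'pics/{n}0.pkl','wb'));cv2.imwrite(f'pics/{n}0.png',cv2.resize(s['img'][:,:,::-1],(800,600)))
    print(n,s['K'],s['extrinsics'],[k for k in s])
E
```

```text
pics
{'clock': 0.0, 'joint_positions': [-1.311, 0.351, 1.652, -0.0, 1.139, -0.085], 'dq': [-0.001, 0.0, 0.0, -0.002, -0.0, -0.001], 'joint_efforts': [0.0, -50.61, -29.141, -0.0, 0.005, 0.0], 'position': [185.836, -517.239, 191.546], 'tool_rot': [-3.094, -0.539, 0.0], 'wrist_force': [0.311, -0.572, 0.017], 'torque': [-0.015, 0.014, 0.033], 'width': 85.449}
scene [[481.41658989   0.         251.47025968]
 [  0.         481.41658989 192.25211335]
 [  0.           0.           1.        ]] [[ 7.74777027e-02  9.96794780e-01 -1.99341854e-02 -6.32421175e+01]
 [-6.77555891e-01  6.73107111e-02  7.32384654e-01  2.84768548e+02]
 [ 7.31378985e-01 -4.32369557e-02  6.80599255e-01 -2.16387699e+03]
 [ 0.00000000e+00  0.00000000e+00  0.00000000e+00  1.00000000e+00]] ['img', 'K', 'extrinsics']
top [[423.2867804    0.         254.97128199]
 [  0.         423.2867804  188.95230236]
 [  0.           0.           1.        ]] [[-7.97163679e-02 -9.96804869e-01 -5.03520784e-03  7.98446324e+01]
 [ 9.73766652e-01 -7.89519811e-02  2.13412963e-01 -5.50690852e+02]
 [-2.13128620e-01  1.21093888e-02  9.76949105e-01 -1.52492070e+03]
 [ 0.00000000e+00  0.00000000e+00  0.00000000e+00  1.00000000e+00]] ['img', 'K', 'extrinsics']
```

View pics/scene0.png

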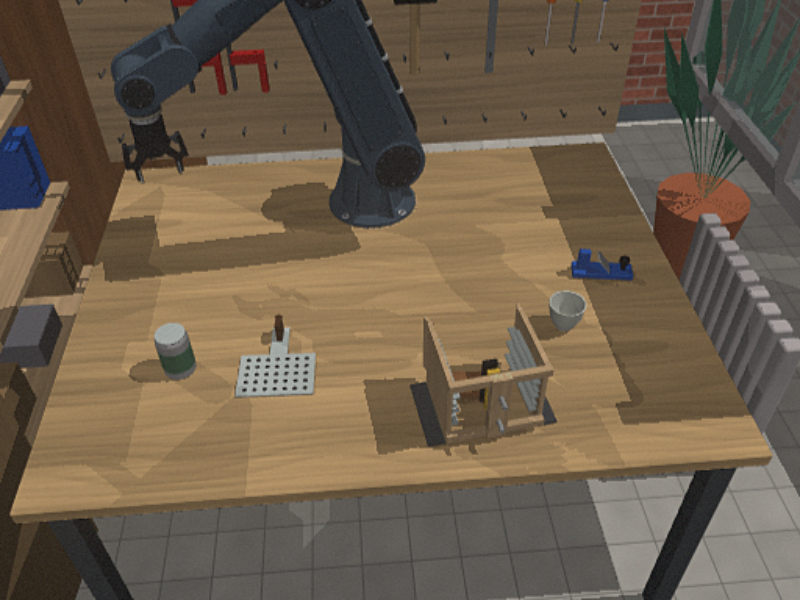

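View pics/top0.png

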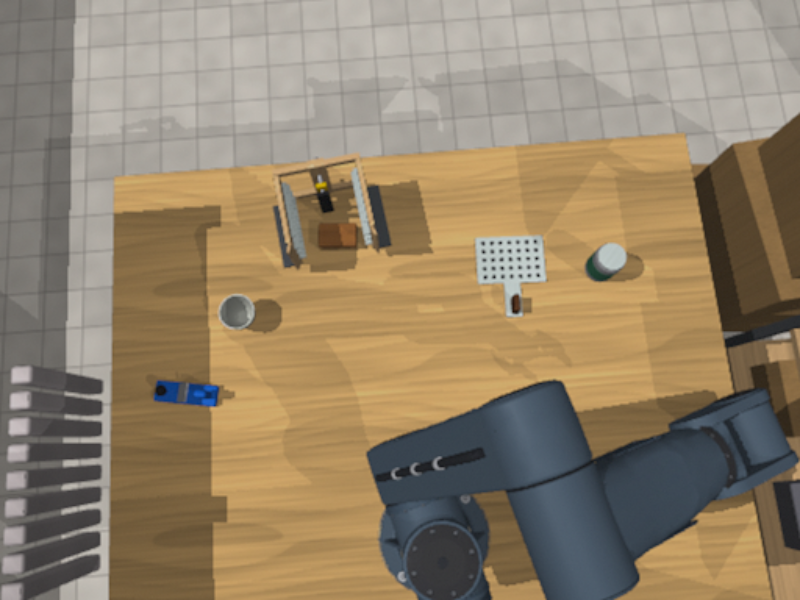

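The block (brown, in the rack) means the lowest rails. The rack opens towards the robot; the tray is at top (510,260) in the 800-px picture. Next, enlarged crops to measure from.

```bash
cat > h.py <<'E'
import numpy as np,cv2,pickle
def proj(s,P):
    P=np.atleast_2d(P);E=s['extrinsics'];c=P@E[:3,:3].T+E[:3,3]
    q=np.c_[c[:,0],-c[:,1],-c[:,2]]@s['K'].T;return q[:,:2]/q[:,2:]
def ray(s,uv,z):
    uv=np.atleast_2d(uv);E=s['extrinsics'];R=E[:3,:3];o=-R.T@E[:3,3]
    d=np.c_[uv,np.ones(len(uv))]@np.linalg.inv(s['K']).T*[1,-1,-1]@R
    return o+d*((np.reshape(z,(-1,1))-o[2])/d[:,2:])
def crop(s,u,v,w,h,k):
    c=cv2.resize(s['img'][v:v+h,u:u+w,::-1],None,fx=k,fy=k,interpolation=cv2.INTER_CUBIC)
    for x in range(-(-u//10)*10,u+w,10):
        cv2.putText(c,str(x),((x-u)*k,8),0,.3,(0,0,255));cv2.line(c,((x-u)*k,9),((x-u)*k,14),(0,0,255))
    for y in range(-(-v//10)*10,v+h,10): cv2.putText(c,str(y),(0,(y-v)*k+4),0,.3,(0,0,255))
    return c
E
python3 - <<'E'
from h import *
t=pickle.load(open('pics/top0.pkl','rb'));s=pickle.load(open('pics/scene0.pkl','rb'))
cv2.imwrite('pics/c1.png',crop(t,165,92,95,85,8)); 
cv2.imwrite('pics/c2.png',crop(s,258,190,105,100,6))
# tray: bright low-sat
for n,c,(u,v,w,h) in(('top',t,(295,145,60,65)),('scene',s,(145,195,65,65))):
    hsv=cv2.cvtColor(c['img'],cv2.COLOR_RGB2HSV);m=np.zeros(hsv.shape[:2],np.uint8)
    m[v:v+h,u:u+w]=((hsv[...,1]<60)&(hsv[...,2]>110))[v:v+h,u:u+w]*255
    m=cv2.morphologyEx(m,cv2.MORPH_CLOSE,np.ones((5,5)))
    sh=cv2.morphologyEx(m,cv2.MORPH_OPEN,np.ones((19,19)))
    k=max(cv2.findContours(sh,0,2)[0],key=cv2.contourArea);
    # area centroid by projecting pixels on z=5 and minAreaRect
    P=ray(c,k[:,0,:].astype(float),5.)[:,:2]
    rc=cv2.minAreaRect(P.astype(np.float32));print(n,rc)
    yy,xx=np.nonzero(sh);Q=ray(c,np.c_[xx,yy].astype(float),5.)[:,:2];print('cent',Q.mean(0))
    # handle: dark brown
    m2=np.zeros_like(m);m2[v:v+h,u:u+w]=((hsv[...,2]<110)&(hsv[...,1]>90))[v:v+h,u:u+w]*255
    st=cv2.connectedComponentsWithStats(m2);print(st[2][1:].tolist(),st[3][1:].round(1).tolist())
E
```

```text
top ((638.9267578125, -250.85325622558594), (167.9645538330078, 117.81356811523438), 85.33700561523438)
cent [ 637.95033313 -250.87200621]
[[320, 155, 1, 1, 1], [343, 165, 1, 1, 1], [315, 166, 1, 1, 1], [321, 171, 1, 1, 1], [310, 177, 1, 1, 1], [344, 176, 1, 1, 1], [328, 189, 5, 11, 44]] [[320.0, 155.0], [343.0, 165.0], [315.0, 166.0], [321.0, 171.0], [310.0, 177.0], [344.0, 176.0], [329.6, 194.1]]
scene ((641.2786254882812, -249.5264892578125), (169.24826049804688, 125.8285903930664), 88.13815307617188)
cent [ 642.96869329 -248.77701794]
[[176, 201, 6, 17, 74], [167, 212, 7, 4, 13], [167, 218, 5, 2, 6], [172, 222, 1, 3, 3], [183, 229, 2, 1, 2], [189, 229, 2, 1, 2], [153, 231, 1, 1, 1], [159, 230, 1, 1, 1], [165, 230, 1, 1, 1], [196, 233, 1, 1, 1], [171, 234, 1, 1, 1], [177, 234, 1, 1, 1], [152, 236, 1, 2, 2], [164, 239, 1, 1, 1], [170, 239, 1, 1, 1], [189, 238, 1, 1, 1], [195, 238, 1, 1, 1], [182, 243, 1, 1, 1], [188, 243, 1, 1, 1], [156, 244, 2, 1, 2], [163, 244, 1, 1, 1], [169, 244, 1, 1, 1], [150, 247, 1, 3, 3], [156, 249, 1, 1, 1], [162, 249, 1, 1, 1], [175, 248, 2, 1, 2], [181, 248, 2, 1, 2], [188, 248, 1, 1, 1]] [[178.2, 209.0], [170.2, 213.5], [168.8, 218.7], [172.0, 223.0], [183.5, 229.0], [189.5, 229.0], [153.0, 231.0], [159.0, 230.0], [165.0, 230.0], [196.0, 233.0], [171.0, 234.0], [177.0, 234.0], [152.0, 236.5], [164.0, 239.0], [170.0, 239.0], [189.0, 238.0], [195.0, 238.0], [182.0, 243.0], [188.0, 243.0], [156.5, 244.0], [163.0, 244.0], [169.0, 244.0], [150.0, 248.0], [156.0, 249.0], [162.0, 249.0], [175.5, 248.0], [181.5, 248.0], [188.0, 248.0]]
```

View pics/c1.png

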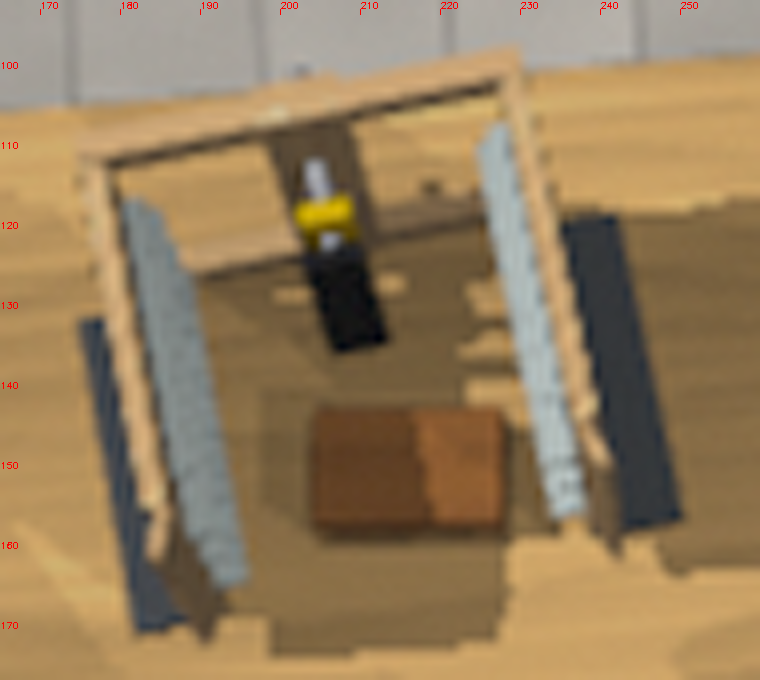

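View pics/c2.png

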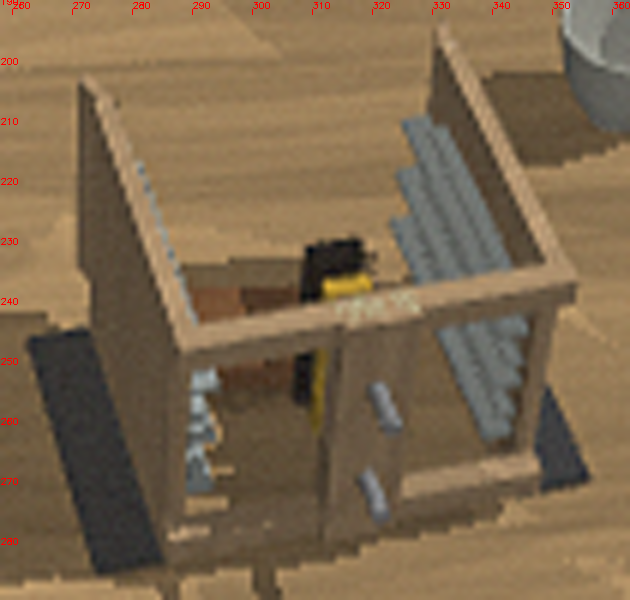

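Run:
```python
from h import *
t=pickle.load(open('pics/top0.pkl','rb'));s=pickle.load(open('pics/scene0.pkl','rb'))
def T(x,y,z): return ray(t,[[x/8+164.5,y/8+91.5]],z)[0,:2]
def S(x,y,z): return ray(s,[[x/6+257.5,y/6+189.5]],z)[0,:2]
def rep(n,a,b):
    d=b-a;print(n,a.round(1),b.round(1),'yaw',round(np.degrees(np.arctan2(d[1],d[0])),2),'len',round(np.hypot(*d),1))
rep('T footL +y',T(137,634,8),T(80,320,8)); rep('T footR -y',T(682,518,8),T(620,215,8)); 
rep('T foot fronts',T(682,518,8),T(137,634,8));rep('T foot rears',T(620,215,8),T(80,320,8))
rep('T wallL in',T(170,510,190),T(108,165,190)); rep('T wallR in',T(588,425,190),T(503,95,190))
rep('T back top', T(520,48,190),T(80,140,190))
rep('T toprail L in',T(247,582,135),T(165,210,135));rep('T toprail R in',T(552,515,135),T(482,155,135))
rep('S footR -y outer',S(98,574,8),S(28,345,8))
rep('S wall -y outer',S(80,78,190),S(180,350,190)); rep('S wall +y outer',S(447,28,190),S(577,285,190))
rep('S back',S(185,352,190),S(577,297,190))
# tray holes grid & handle top, both views
for n,c,uv in(('T',t,(329.6,194.1)),('S',s,(178.2,209.0))):
    print(n,[ray(c,[uv],z)[0,:2].round(1).tolist() for z in (30,45,55)])
# tray sheet corner directions via hole centroids (top view)
for n,c,(u,v,w,h) in(('T',t,(303,150,47,33)),('S',s,(150,226,53,27))):
    g=cv2.cvtColor(c['img'],cv2.COLOR_RGB2GRAY)[v:v+h,u:u+w]
    b=cv2.morphologyEx(g,cv2.MORPH_BLACKHAT,np.ones((5,5)));m=(b>35).astype(np.uint8)
    k,_,st,_=cv2.connectedComponentsWithStats(m,connectivity=4)
    L=cv2.connectedComponentsWithStats(m,connectivity=4)[1]
    C=[]
    for i in range(1,k):
        yy,xx=np.nonzero(L==i);wt=b[yy,xx].astype(float)
        if len(yy)>=2:C.append([u+np.average(xx,weights=wt),v+np.average(yy,weights=wt)])
    P=ray(c,C,5.)[:,:2];print(n,len(P),P.mean(0),cv2.minAreaRect(P.astype(np.float32)))
```

```text
T footL +y [662.4 314.7] [826.5 336.1] yaw 7.44 len 165.5
T footR -y [699.6  44.7] [859.9  63.5] yaw 6.69 len 161.5
T foot fronts [699.6  44.7] [662.4 314.7] yaw 97.85 len 272.5
T foot rears [859.9  63.5] [826.5 336.1] yaw 97.0 len 274.6
T wallL in [666.5 268.3] [829.2 288.8] yaw 7.15 len 164.0
T wallR in [690.4  83.7] [848.2 110.6] yaw 9.7 len 160.0
T back top [870.1 101.5] [842.2 300.8] yaw 97.99 len 201.2
T toprail L in [647.3 243.5] [828.6 272.4] yaw 9.07 len 183.6
T toprail R in [667.5 104.1] [843.7 124.5] yaw 6.6 len 177.4
S footR -y outer [870.   67.1] [709.   45.1] yaw -172.23 len 162.5
S wall -y outer [681.6  76.4] [874.5 104.3] yaw 8.25 len 194.9
S wall +y outer [662.4 277.9] [851.4 304.5] yaw 8.03 len 190.8
S back [876.  106.6] [859.1 302.7] yaw 94.91 len 196.9
T [[518.9, -246.2], [516.0, -243.3], [514.1, -241.4]]
S [[518.5, -244.0], [533.9, -241.7], [544.1, -240.1]]
T 42 [ 634.12247843 -247.95416295] ((628.7689208984375, -249.3622283935547), (176.78604125976562, 107.7362060546875), 87.22899627685547)
S 41 [ 642.1639017  -249.89748904] ((641.8536987304688, -246.47547912597656), (180.24595642089844, 108.54398345947266), 78.73095703125)
```

```bash
python3 -m jog '[[0,0,0,0,0,0.136,-1],[0,0,0,0,0,0.136,-1],[0,0,0,0,0,0.136,-1]]'; python3 -m jog '[[3.16,-2.95,1.1,0,0,0,-1],[3.16,-2.95,1.1,0,0,0,-1],[3.16,-2.95,1.1,0,0,0,-1],[3.16,-2.95,1.1,0,0,0,-1],[3.16,-2.95,1.1,0,0,0,-1]]'; python3 -m jog '[[3.16,-2.95,1.1,0,0,0,-1],[3.16,-2.95,1.1,0,0,0,-1],[3.16,-2.95,1.1,0,0,0,-1],[3.16,-2.95,1.1,0,0,0,-1],[3.16,-2.95,1.1,0,0,0,-1]]'; python3 -m jog '[[0,0,0,0,0,0,-1],[0,0,0,0,0,0,-1]]'
cat >> h.py <<'E'
def togo(o,x=None,y=None,z=None,yaw=None):
    from scipy.spatial.transform import Rotation as Ro
    R=Ro.from_rotvec(o['tool_rot']).as_matrix();p=np.array(o['position'])
    g=np.array([p[0] if x is None else x,p[1] if y is None else y,p[2] if z is None else z])
    now=np.arctan2(R[1,0],R[0,0]);print('pos',p.round(1),'yaw',round(np.degrees(now),2),'tilt z',R[:,2].round(4),'t',round(float(o['clock']),2),'F',np.round(o['wrist_force'],1),'w',round(float(o['width']),1))
    print('tool shift cm',(R.T@(g-p)/10).round(2),'turn tz',None if yaw is None else round(-(np.radians(yaw)-now),3))
E
python3 - <<'E'
from h import *
from rig import r
togo(r.get_obs(),520,-243,15,-3.6)
s=r.snapshot('top');pickle.dump(s,open('pics/t1.pkl','wb'));q=r.snapshot('scene')
cv2.imwrite('pics/d1.png',np.hstack([crop(s,285,130,80,100,5),crop(q,140,130,80,100,5)]))
E
```

```text
clock: 0.48
position: [185.8, -517.4, 191.7]
tool_rot: [-3.139, 0.106, 0.0]
wrist_force: [-0.6, -0.4, 0.4]
width: 85.4
clock: 1.1
position: [353.8, -379.3, 136.6]
tool_rot: [-3.14, 0.099, 0.0]
wrist_force: [-0.2, -0.5, 0.9]
width: 85.4
clock: 1.72
position: [520.8, -242.0, 81.4]
tool_rot: [-3.14, 0.099, 0.001]
wrist_force: [-0.3, -0.5, 0.7]
width: 85.3
clock: 1.98
position: [519.5, -243.3, 81.9]
tool_rot: [-3.14, 0.099, 0.001]
wrist_force: [0.4, -0.1, -0.7]
width: 85.3
pos [ 519.5 -243.3   81.9] yaw -3.6 tilt z [-6.e-04  2.e-04 -1.e+00] t 1.98 F [ 0.4 -0.1 -0.7] w 85.3
tool shift cm [ 0.05 -0.03  6.69] turn tz -0.0
```

View pics/d1.png

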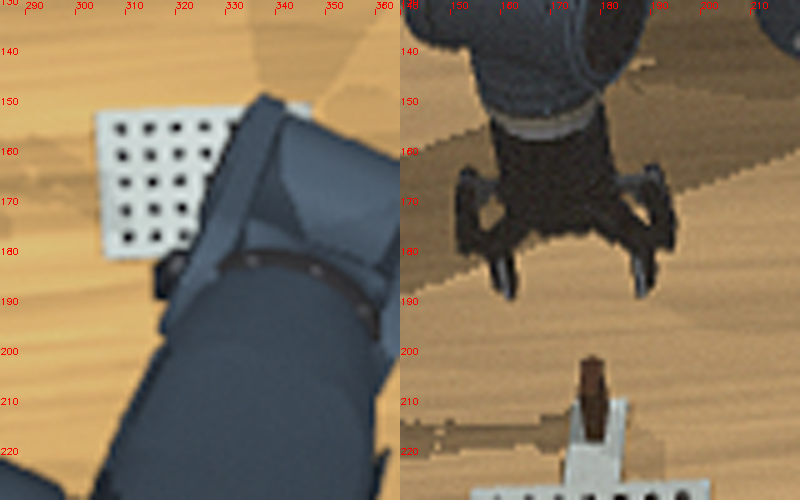

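Fingers straddle the fin: tips are at scene (162,189) and (188,189), the fin at (178,209). Descend and grip.

```bash
python3 -m jog '[[0,0,1.7,0,0,0,-1],[0,0,1.7,0,0,0,-1],[0,0,1.7,0,0,0,-1],[0,0,1.5,0,0,0,-1],[0,0,0,0,0,0,-1]]'; python3 -m jog '[[0,0,0,0,0,0,1],[0,0,0,0,0,0,1],[0,0,0,0,0,0,1],[0,0,0,0,0,0,1],[0,0,0,0,0,0,1]]';python3 -m jog '[[0,0,0,0,0,0,1],[0,0,0,0,0,0,1],[0,0,0,0,0,0,1]]'; python3 -m jog '[[0,0,-1,0,0,0,1],[0,0,-1.5,0,0,0,1],[0,0,-2,0,0,0,1],[0,0,-2,0,0,0,1],[0,0,0,0,0,0,1]]'
python3 - <<'E'
from h import *
from rig import r
o=r.get_obs();print(o['torque'])
togo(o,520,-243,15,7.5)
q=r.snapshot('scene')
cv2.imwrite('pics/d2.png',crop(q,130,130,100,120,5))
E
```

```text
clock: 2.7
position: [519.2, -242.7, 14.6]
tool_rot: [-3.139, 0.099, 0.003]
wrist_force: [0.3, 0.4, 0.2]
width: 85.5
clock: 3.32
position: [520.0, -243.2, 16.2]
tool_rot: [3.14, -0.099, 0.0]
wrist_force: [0.7, 0.6, -0.4]
width: -0.3
clock: 3.7
position: [519.9, -243.1, 16.1]
tool_rot: [-3.14, 0.099, 0.0]
wrist_force: [-0.1, -0.5, 0.4]
width: 0.3
clock: 4.32
position: [520.9, -243.7, 83.2]
tool_rot: [3.138, -0.099, 0.005]
wrist_force: [0.7, 1.0, 0.2]
width: 0.1
[0.01069727 0.00425926 0.00210962]
pos [ 520.9 -243.7   83.2] yaw -3.62 tilt z [ 0.0032 -0.0019 -1.    ] t 4.33 F [0.7 1.  0.2] w 0.1
tool shift cm [-0.12 -0.08  6.82] turn tz -0.194
```

View pics/d2.png

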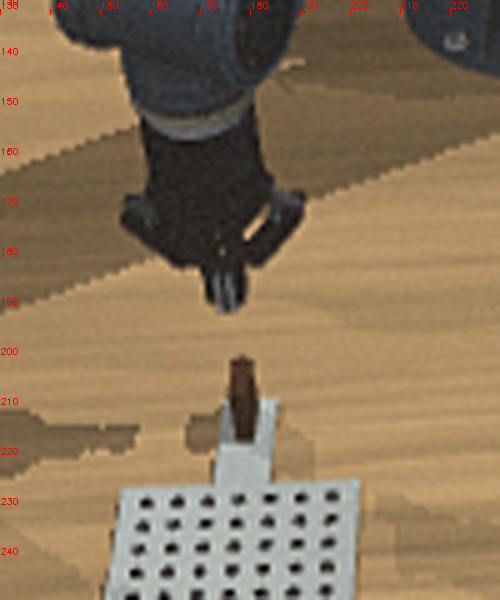

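Width is 0: the fingers closed on nothing, and the fin at scene (178,209) is untouched. Triangulate the fin and check the TCP against the calibration.

Run:
```python
from h import *
from rig import r
t=pickle.load(open('pics/top0.pkl','rb'));s=pickle.load(open('pics/scene0.pkl','rb'))
for n,c in(('t',t),('s',s)):
    E=c['extrinsics'];print(n,'cam',(-E[:3,:3].T@E[:3,3]).round(0))
    print('proj TCP now',proj(c,[520.9,-243.7,83.2]).round(1),'grip 520,-243,z5/34/55',proj(c,[[520,-243,5],[520,-243,34],[520,-243,55]]).round(1).tolist())
    print('fin ends top',proj(c,[[500,-242,55],[540,-244,55],[500,-242,5],[540,-244,5]]).round(1).tolist())
    print('tray mid',proj(c,[639.5,-250.5,5]).round(1))
q=r.snapshot('top');cv2.imwrite('pics/d3.png',np.vstack([crop(t,300,145,50,65,6),crop(t,300,145,50,1,6)]))
for n,c,(u,v,w,h) in(('top',t,(295,145,60,65)),('scene',s,(145,195,65,65))):
    sub=c['img'][v:v+h,u:u+w].astype(int); m=(sub[...,0]-sub[...,2]>15)&(sub.max(2)<125)&(sub.max(2)>30)
    st=cv2.connectedComponentsWithStats(m.astype(np.uint8));i=1+np.argmax(st[2][1:,4]);print(n,st[2][i]+[u,v,0,0,0],st[3][i]+[u,v])
```

```text
t cam [ 218.   55. 1608.]
proj TCP now [[331.3 190.7]] grip 520,-243,z5/34/55 [[327.7, 195.2], [328.9, 193.7], [329.8, 192.5]]
fin ends top [[330.2, 197.8], [329.5, 187.3], [328.0, 200.3], [327.3, 190.1]]
tray mid [[326.  165.3]]
s cam [1780.  -50. 1263.]
proj TCP now [[176.4 198.9]] grip 520,-243,z5/34/55 [[179.3, 214.1], [178.3, 208.5], [177.6, 204.4]]
fin ends top [[178.1, 200.5], [177.1, 208.3], [179.7, 210.2], [178.9, 218.0]]
tray mid [[176.1 238.5]]
top [328 189   6  11  52] [330.11538462 194.07692308]
scene [175 201   7  17  84] [178.26190476 208.89285714]
```

View pics/d3.png

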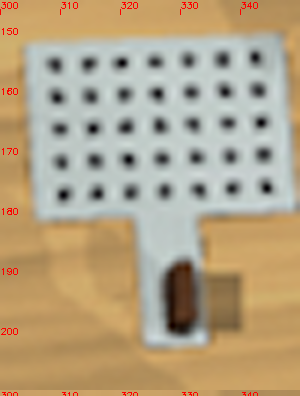

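```bash
cat >> h.py <<'E'
def tip(now,ref,u0,u1,v0,v1):
    d=np.abs(now['img'].astype(int)-ref['img'])[v0:v1,u0:u1].max(2); dark=now['img'][v0:v1,u0:u1].max(2)<75
    m=(d>45)&dark; yy,xx=np.nonzero(m);b=yy.max();return b+v0,[(int(r+v0),int(xx[yy==r].min()+u0),int(xx[yy==r].max()+u0)) for r in range(b-5,b+1) if (yy==r).any()]
E
python3 - <<'E'
from h import *
from rig import r
s=pickle.load(open('pics/scene0.pkl','rb'));t=pickle.load(open('pics/top0.pkl','rb'))
q=r.snapshot('scene');print(tip(q,s,155,200,150,215))
p=r.get_obs()['position']
for dz in(0,19,30,38,45):print(dz,proj(s,np.array(p)+[0,0,dz]).round(1),proj(t,np.array(p)+[0,0,dz]).round(1))
a=r.snapshot('top');m=np.abs(a['img'].astype(int)-t['img']).max(2)>40
for v in range(176,206,2):
    x=np.nonzero(m[v,290:350])[0];print(v,(x.min()+290,x.max()+290) if len(x) else None,end=' ')
E
```

```text
(np.int64(191), [(186, 171, 178), (187, 171, 179), (188, 172, 179), (189, 172, 178), (190, 172, 178), (191, 175, 175)])
0 [[176.7 199.1]] [[331.  191.2]]
19 [[176.1 195.3]] [[331.9 190.1]]
30 [[175.7 193. ]] [[332.4 189.5]]
38 [[175.4 191.3]] [[332.8 189. ]]
45 [[175.1 189.9]] [[333.2 188.6]]
176 (np.int64(323), np.int64(349)) 178 (np.int64(323), np.int64(349)) 180 (np.int64(322), np.int64(349)) 182 (np.int64(320), np.int64(349)) 184 (np.int64(320), np.int64(349)) 186 (np.int64(320), np.int64(349)) 188 (np.int64(319), np.int64(349)) 190 (np.int64(318), np.int64(349)) 192 (np.int64(317), np.int64(349)) 194 (np.int64(317), np.int64(349)) 196 (np.int64(316), np.int64(349)) 198 (np.int64(317), np.int64(349)) 200 (np.int64(316), np.int64(349)) 202 (np.int64(315), np.int64(349)) 204 (np.int64(314), np.int64(349))
```

The tray and fin agree in both views. The gripper tip shows at scene (175,191), which fits the reported x and y but about 38 mm higher than the reported z. I'll open, go lower step by step and measure the tip as I go.

```bash
python3 -m jog '[[-0.1,0,0,0,0,0,-1],[0,0,0,0,0,0,-1],[0,0,0,0,0,0,-1],[0,0,0,0,0,0,-1]]'; python3 -m jog '[[0,0,2,0,0,0,-1],[0,0,2,0,0,0,-1],[0,0,2,0,0,0,-1],[0,0,1.8,0,0,0,-1],[0,0,0,0,0,0,-1]]';
python3 -m jog '[[0,0,0.5,0,0,0,-1],[0,0,0.5,0,0,0,-1],[0,0,0,0,0,0,-1]]'
python3 - <<'E'
from h import *
from rig import r
s=pickle.load(open('pics/scene0.pkl','rb'))
o=r.get_obs();togo(o,520,-243,-23,-3.6)
q=r.snapshot('scene');print(tip(q,s,150,170,150,230),tip(q,s,182,205,150,230))
cv2.imwrite('pics/d4.png',crop(q,140,150,80,100,5))
p=o['position']
for z in(5,20,30,40,50):print(z,proj(s,[[p[0],p[1]+d,z] for d in(-43,43)]).round(1).tolist())
E
```

```text
clock: 5.03
position: [518.9, -243.1, 81.0]
tool_rot: [-3.14, 0.099, 0.0]
wrist_force: [-0.1, 0.8, 0.4]
width: 72.4
clock: 5.65
position: [518.2, -242.7, 1.9]
tool_rot: [-3.139, 0.099, 0.003]
wrist_force: [-0.3, -0.2, -0.0]
width: 85.4
clock: 6.02
position: [518.8, -243.1, -7.0]
tool_rot: [-3.14, 0.099, 0.0]
wrist_force: [-0.8, -1.1, 0.5]
width: 85.3
pos [ 518.8 -243.1   -7. ] yaw -3.62 tilt z [-2.e-04  1.e-04 -1.e+00] t 6.03 F [-0.8 -1.1  0.5] w 85.3
tool shift cm [ 0.11 -0.01  1.6 ] turn tz -0.0
(np.int64(207), [(202, 162, 166), (203, 162, 166), (204, 163, 166), (205, 163, 166), (206, 166, 166), (207, 166, 166)]) (np.int64(206), [(201, 191, 193), (202, 191, 193), (203, 191, 193), (204, 190, 193), (205, 190, 192), (206, 190, 190)])
5 [[167.6, 214.7], [191.0, 213.1]]
20 [[167.0, 211.8], [190.6, 210.2]]
30 [[166.6, 209.9], [190.3, 208.2]]
40 [[166.2, 207.9], [190.0, 206.3]]
50 [[165.8, 205.9], [189.7, 204.3]]
```

View pics/d4.png

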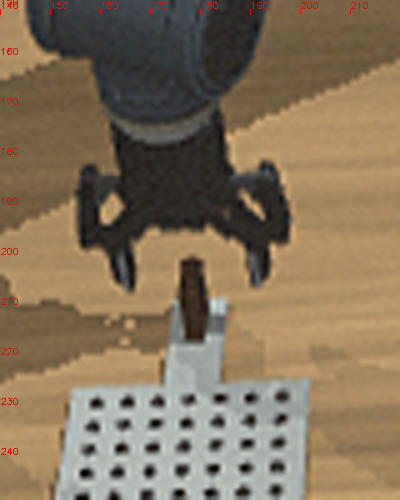

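The fingers straddle the fin: tips are at (165,207) and (190,206), about 42 mm above the bench. I go 16 mm lower and close.

```bash
python3 -m jog '[[0.1,0,0.8,0,0,0,-1],[0,0,0.8,0,0,0,-1],[0,0,0,0,0,0,-1]]'; python3 -m jog '[[0,0,0,0,0,0,1],[0,0,0,0,0,0,1],[0,0,0,0,0,0,1],[0,0,0,0,0,0,1],[0,0,0,0,0,0,1]]'; python3 -m jog '[[0,0,0,0,0,0,1],[0,0,0,0,0,0,1]]'
```

```text
clock: 6.45
position: [519.4, -242.9, -23.8]
tool_rot: [-3.139, 0.099, 0.002]
wrist_force: [-0.8, -0.3, 0.2]
width: 85.5
clock: 7.08
position: [520.1, -243.2, -22.7]
tool_rot: [3.14, -0.099, 0.001]
wrist_force: [-0.7, 1.4, 3.5]
width: 13.4
clock: 7.32
position: [520.1, -243.2, -22.7]
tool_rot: [3.14, -0.099, 0.001]
wrist_force: [0.0, 1.0, 5.1]
width: 13.7
```

```bash
python3 -m jog '[[0,0,-1,0,0,0,1],[0,0,-2,0,0,0,1],[0,0,-2.5,0,0,0,1],[0,0,-2.5,0,0,0,1],[0,0,-2,0,0,0,1]]'; python3 -m jog '[[0,0,0,0,0,0,1],[0,0,0,0,0,0,1]]'
python3 - <<'E'
from h import *
from rig import r
t=pickle.load(open('pics/top0.pkl','rb'))
print('bowl rim',ray(t,[[151.7,199.7]],[74]).round(0),'block corners',ray(t,[[203.5,143],[227,157]],38).round(0))
a=np.radians(7.6);X=np.array([np.cos(a),np.sin(a)]);o=np.array([680.5,178.8])
print('bowl rackframe',[(ray(t,[[151.7,199.7]],[74])[0,:2]-o)@X,(ray(t,[[151.7,199.7]],[74])[0,:2]-o)@[-X[1],X[0]]])
b=r.get_obs();print(b['torque'])
g=o-232*X;print(g);togo(b,g[0],g[1],None,7.6)
q=r.snapshot('scene');m=q['img'];hsv=cv2.cvtColor(m,cv2.COLOR_RGB2HSV);k=((hsv[...,1]<60)&(hsv[...,2]>110)).astype(np.uint8);k[:160]=0;k[260:]=0;k[:,:125]=0;k[:,230:]=0
k=cv2.morphologyEx(cv2.morphologyEx(k,cv2.MORPH_CLOSE,np.ones((5,5))),cv2.MORPH_OPEN,np.ones((15,15)))
c=max(cv2.findContours(k,0,2)[0],key=cv2.contourArea)
for z in(90,100,110):print(z,cv2.minAreaRect(ray(q,c[:,0].astype(float),z)[:,:2].astype(np.float32)))
E
```

```text
clock: 7.95
position: [520.2, -243.3, 79.4]
tool_rot: [3.139, -0.099, 0.002]
wrist_force: [-0.6, -0.0, -1.1]
width: 13.4
clock: 8.2
position: [519.6, -242.9, 76.8]
tool_rot: [-3.14, 0.099, 0.001]
wrist_force: [0.1, 0.4, -2.2]
width: 13.3
bowl rim [[543. 419.  74.]] block corners [[759. 220.  38.]
 [695. 133.  38.]]
bowl rackframe [np.float64(-105.01228390144071), np.float64(256.27922033835404)]
[-0.01078993  0.15272741 -0.02029465]
[450.53799466 148.11651746]
pos [ 519.6 -242.9   76.8] yaw -3.62 tilt z [-6.e-04  3.e-04 -1.e+00] t 8.2 F [ 0.1  0.4 -2.2] w 13.3
tool shift cm [-9.360e+00 -3.859e+01  2.000e-02] turn tz -0.196
90 ((626.2564086914062, -251.36257934570312), (172.7775115966797, 126.9482650756836), 86.92935180664062)
100 ((636.0968017578125, -249.64315795898438), (171.304443359375, 125.86593627929688), 86.9293441772461)
110 ((645.9373168945312, -247.92369079589844), (169.83140563964844, 124.78361511230469), 86.9293212890625)
```

```bash
python3 -m jog '[[-0.3,-1.2,0,0,0,0,1],[-0.7,-2.8,0,0,0,0,1],[-0.7,-2.8,0,0,0,0,1],[-0.7,-2.8,0,0,0,0,1],[-0.7,-2.8,0,0,0,0,1]]'; python3 -m jog '[[-0.7,-2.8,0,0,0,0,1],[-0.7,-2.8,0,0,0,0,1],[-0.7,-2.8,0,0,0,0,1],[-0.7,-2.8,0,0,0,0,1],[-0.7,-2.8,0,0,0,0,1]]';python3 -m jog '[[-0.7,-2.8,0,0,0,0,1],[-0.7,-2.8,0,0,0,0,1],[-0.7,-2.8,0,0,0,0,1],[-0.5,-2.4,0,0,0,-0.05,1],[-0.3,-1.2,0,0,0,-0.05,1]]';python3 -m jog '[[0,0,1,0,0,-0.05,1],[0,0,1.5,0,0,-0.046,1],[0,0,1,0,0,0,1],[0,0,0.5,0,0,0,1],[0,0,0,0,0,0,1]]'
cat > rack.py <<'E'
from h import *
a=np.radians(7.6);X=np.array([np.cos(a),np.sin(a)]);Y=np.array([-X[1],X[0]]);O=np.array([680.5,178.8])
def sheet(c,z,u0,u1,v0,v1,k0=13):
    hsv=cv2.cvtColor(c['img'],cv2.COLOR_RGB2HSV);k=((hsv[...,1]<60)&(hsv[...,2]>110)).astype(np.uint8)
    M=np.zeros_like(k);M[v0:v1,u0:u1]=k[v0:v1,u0:u1];k=cv2.morphologyEx(cv2.morphologyEx(M,cv2.MORPH_CLOSE,np.ones((5,5))),cv2.MORPH_OPEN,np.ones((k0,k0)))
    q=max(cv2.findContours(k,0,2)[0],key=cv2.contourArea);return cv2.minAreaRect(ray(c,q[:,0].astype(float),z)[:,:2].astype(np.float32)),cv2.boundingRect(q)
E
python3 - <<'E'
from rack import *
from rig import r
b=r.get_obs();p=np.array(b['position'][:2]);print('rack coords of grip',(p-O)@X,(p-O)@Y)
g=O-232*X;togo(b,g[0],g[1],36,7.6)
s=r.snapshot('scene');t=r.snapshot('top')
pickle.dump((s,t),open('pics/st2.pkl','wb'))
print('exp mid',p+120*X,proj(s,[*(p+120*X),63.]),proj(t,[*(p+120*X),63.]))
cv2.imwrite('pics/d5.png',np.hstack([cv2.resize(crop(s,225,150,130,140,3),(390,420)),crop(t,155,92,130,140,3)]))
print(sheet(s,63,225,345,170,260)); print(sheet(t,63,165,260,150,230))
E
```

```text
clock: 8.88
position: [496.0, -115.8, 76.6]
tool_rot: [-3.14, 0.099, 0.002]
wrist_force: [-0.2, 0.0, -1.5]
width: 13.1
clock: 9.5
position: [469.7, 25.9, 76.7]
tool_rot: [-3.14, 0.099, 0.002]
wrist_force: [0.7, 0.5, -1.7]
width: 13.6
clock: 10.12
position: [447.8, 147.2, 76.7]
tool_rot: [3.141, 0.063, -0.001]
wrist_force: [-0.9, -0.3, -1.0]
width: 13.4
clock: 10.75
position: [448.6, 145.9, 36.9]
tool_rot: [3.135, 0.208, -0.001]
wrist_force: [0.7, 0.5, -1.2]
width: 13.1
rack coords of grip -234.1948846986431 -1.9906659936965996
pos [448.6 145.9  36.9] yaw 7.58 tilt z [-5.e-04 -1.e-04 -1.e+00] t 10.75 F [ 0.7  0.5 -1.2] w 13.1
tool shift cm [ 0.22 -0.2   0.09] turn tz -0.0
exp mid [567.57153397 161.7238177 ] [[291.0097471  204.27203232]] [[221.01899601 188.23861735]]
(((568.8348999023438, 179.79132080078125), (136.44424438476562, 127.26881408691406), 84.32537078857422), (277, 192, 39, 26))
(((588.6021118164062, 164.06236267089844), (79.54264831542969, 171.4763946533203), 6.9496378898620605), (198, 171, 45, 25))
```

View pics/d5.png

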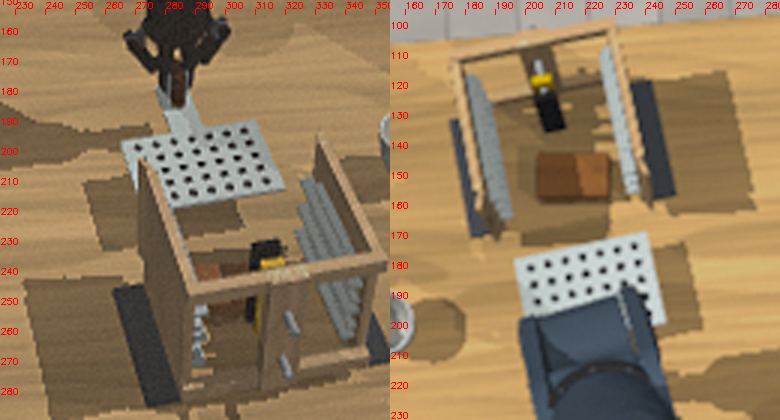

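Both views show the tray in front of the mouth, square to it and about 2 mm towards −y. I correct that and advance.

```bash
python3 -m jog '[[0,-0.22,0.1,0,0,0,1],[1,0,0,0,0,0,1],[1,0,0,0,0,0,1],[1,0,0,0,0,0,1],[0,0,0,0,0,0,1]]'; python3 -m jog '[[0.7,0,0,0,0,0,1],[0.7,0,0,0,0,0,1],[0.7,0,0,0,0,0,1],[0,0,0,0,0,0,1]]'
python3 - <<'E'
from rack import *
from rig import r
b=r.get_obs();p=np.array(b['position'][:2]);print('rack coords of grip',(p-O)@X,(p-O)@Y,b['torque'])
togo(b,yaw=7.6)
s=r.snapshot('scene');t=r.snapshot('top')
pickle.dump((s,t),open('pics/st3.pkl','wb'))
print(sheet(t,63,165,260,130,230))
cv2.imwrite('pics/d6.png',np.hstack([crop(s,262,170,75,115,5)[:,:375],crop(t,170,110,85,115,5)]))
E
```

```text
clock: 11.48
position: [479.0, 152.2, 36.0]
tool_rot: [-3.135, -0.208, -0.001]
wrist_force: [-0.2, 0.9, -1.5]
width: 13.2
clock: 11.98
position: [499.5, 154.9, 36.1]
tool_rot: [-3.135, -0.208, -0.001]
wrist_force: [0.1, -0.6, -1.6]
width: 13.5
rack coords of grip -182.54399669915233 0.26415664827360824 [0.01671968 0.14551635 0.05752562]
pos [499.5 154.9  36.1] yaw 7.6 tilt z [ 3.e-04  0.e+00 -1.e+00] t 11.97 F [ 0.1 -0.6 -1.6] w 13.5
tool shift cm [0. 0. 0.] turn tz 0.0
(((644.0903930664062, 174.15811157226562), (68.67524719238281, 168.96514892578125), 5.4537506103515625), (195, 159, 44, 21))
```

View pics/d6.png

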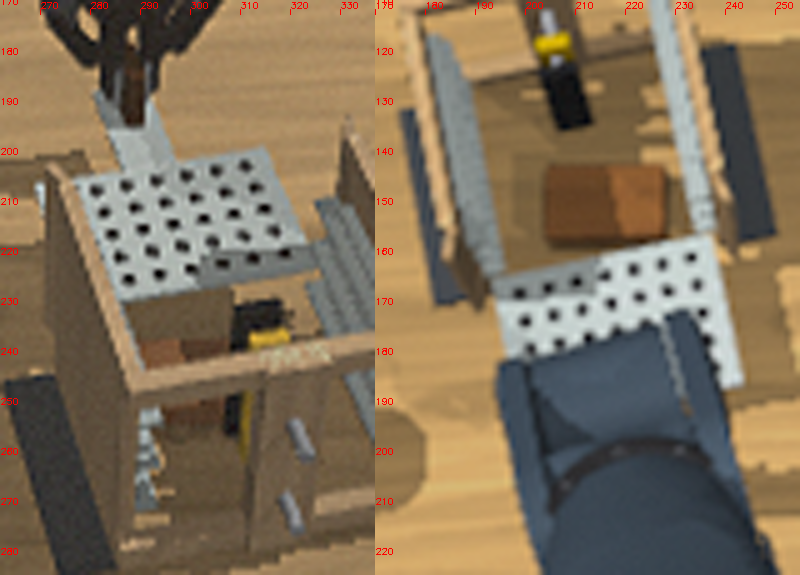

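Run:
```python
from rack import *
s,t=pickle.load(open('pics/st3.pkl','rb'))
W=lambda x,y,z:[*(O+x*X+y*Y),z]
for n,P in(('wall0',[W(0,90,60),W(0,-90,60)]),('tray front',[W(-2.5,85,63.7),W(-2.5,-85,63.7)]),('toprail mouth in',[W(0,74,135),W(0,-74,135)]),('toprail end',[W(160,74,135),W(160,-74,135)]),('wall top 0',[W(0,90,190),W(0,-90,190)])):
    print(n,proj(t,P).round(1).tolist(),proj(s,P).round(1).tolist())
# sub-pixel tray edges in top view: rows 168..178 left edge, right edge by saturation step
hsv=cv2.cvtColor(t['img'],cv2.COLOR_RGB2HSV)[...,1].astype(float)
E=[[],[]]
for v in range(167,178):
    row=hsv[v]
    l=[u for u in range(186,206) if row[u]>=70>row[u+1]];
    g=[u for u in range(228,252) if row[u]<70<=row[u+1]]
    if l:u=l[0];E[0].append([u+(row[u]-70)/(row[u]-row[u+1]),v])
    if g:u=g[-1];E[1].append([u+(70-row[u])/(row[u+1]-row[u]),v])
for e in E:
    if len(e)<3: print(e);continue
    P=ray(t,e,63.7)[:,:2]-O;print(np.c_[P@X,P@Y].round(1).tolist())
```

```text
wall0 [[191.5, 164.7], [237.9, 155.0]] [[325.9, 223.3], [274.8, 232.2]]
tray front [[192.7, 164.8], [236.7, 155.6]] [[324.4, 222.3], [276.1, 230.7]]
toprail mouth in [[192.7, 158.2], [232.7, 149.9]] [[323.2, 208.5], [279.9, 215.8]]
toprail end [[184.9, 117.6], [224.1, 109.6]] [[339.7, 244.3], [293.1, 252.7]]
wall top 0 [[185.8, 154.7], [236.3, 144.2]] [[329.4, 195.7], [275.3, 204.6]]
[[-10.8, 87.8], [-14.7, 88.0], [-19.2, 85.8], [-23.1, 86.1], [-27.1, 86.5], [-31.0, 86.5], [-35.2, 85.8], [-39.1, 85.9], [-43.1, 86.0], [-47.1, 85.8], [-50.9, 86.3]]
[[-48.6, -86.4], [-52.6, -86.4], [-56.5, -86.1], [-60.7, -86.9], [-64.6, -86.5], [-68.5, -86.0], [-72.5, -86.2], [-76.6, -87.0], [-80.6, -86.9], [-84.5, -86.6], [-88.5, -86.7]]
```

The calibrated rail and wall points match the picture to under 1 px, and the tray sits centred (sides at ±86). Slide in.

```bash
python3 -m jog '[[0.7,0,0,0,0,0,1],[0.7,0,0,0,0,0,1],[0.7,0,0,0,0,0,1],[0.7,0,0,0,0,0,1]]'; python3 -m jog '[[0.7,0,0,0,0,0,1],[0.7,0,0,0,0,0,1],[0.7,0,0,0,0,0,1],[0.4,0,0,0,0,0,1],[0,0,0,0,0,0,1]]'
python3 - <<'E'
from rack import *
from rig import r
b=r.get_obs();p=np.array(b['position'][:2]);print('rack coords of grip',(p-O)@X,(p-O)@Y,b['torque']);togo(b)
E
```

```text
clock: 12.58
position: [527.3, 158.7, 36.1]
tool_rot: [3.135, 0.208, -0.0]
wrist_force: [-0.6, -0.6, -2.0]
width: 13.4
clock: 13.2
position: [551.7, 161.9, 36.0]
tool_rot: [-3.135, -0.208, -0.0]
wrist_force: [-0.3, -0.0, -1.9]
width: 13.4
rack coords of grip -129.8937848558556 0.3015429709417799 [ 0.00196062  0.18346523 -0.06144805]
pos [551.7 161.9  36. ] yaw 7.61 tilt z [ 0.  0. -1.] t 13.2 F [-0.3 -0.  -1.9] w 13.4
tool shift cm [0. 0. 0.] turn tz None
```

```bash
python3 -m jog '[[0.7,0,0,0,0,0,1],[0.7,0,0,0,0,0,1],[0.7,0,0,0,0,0,1],[0.7,0,0,0,0,0,1],[0.5,0,0,0,0,0,1]]'; python3 -m jog '[[0.2,0,0,0,0,0,1],[0.2,0,0,0,0,0,1],[0,0,0,0,0,0,1]]';python3 -m jog '[[0.1,0,0,0,0,0,1],[0.1,0,0,0,0,0,1],[0,0,0,0,0,0,1]]'
```

```text
clock: 13.82
position: [584.7, 166.3, 36.0]
tool_rot: [-3.135, -0.208, -0.0]
wrist_force: [0.1, -0.6, -1.9]
width: 13.2
clock: 14.2
position: [588.2, 166.8, 36.1]
tool_rot: [3.135, 0.209, -0.0]
wrist_force: [0.9, -0.1, -1.1]
width: 13.1
clock: 14.58
position: [590.2, 167.1, 36.1]
tool_rot: [3.135, 0.208, 0.0]
wrist_force: [0.8, 0.4, -1.5]
width: 13.0
```

```bash
for i in 1; do python3 -m jog '[[0.1,0,0,0,0,0,1],[0.1,0,0,0,0,0,1]]'|grep -E 'pos|for'; python3 -m jog '[[0.1,0,0,0,0,0,1],[0.1,0,0,0,0,0,1]]'|grep -E 'pos|for'; python3 -m jog '[[0.1,0,0,0,0,0,1],[0.1,0,0,0,0,0,1]]'|grep -E 'pos|for'; done
```

```text
position: [592.2, 167.3, 36.1]
wrist_force: [-0.5, 0.1, -1.8]
position: [594.3, 167.6, 36.1]
wrist_force: [0.9, -0.1, -1.8]
position: [596.2, 167.9, 36.1]
wrist_force: [-0.5, -0.0, -1.7]
```

```bash
python3 -m jog '[[0.1,0,0,0,0,0,1],[0.1,0,0,0,0,0,1]]'|grep -E 'pos|for'; python3 -m jog '[[0.1,0,0,0,0,0,1],[0.1,0,0,0,0,0,1]]'|grep -E 'pos|for'; python3 -m jog '[[0.1,0,0,0,0,0,1],[0.1,0,0,0,0,0,1]]'|grep -E 'pos|for'
```

```text
position: [598.2, 168.1, 36.1]
wrist_force: [-0.1, 0.4, -1.5]
position: [600.2, 168.4, 36.1]
wrist_force: [-0.4, -0.2, -0.9]
position: [602.2, 168.7, 36.1]
wrist_force: [-0.7, -0.3, -1.6]
```

Run:
```python
from rack import *
t=pickle.load(open('pics/top0.pkl','rb'))
# buffer front face estimate from the top view: top front edge of the black bar (z=165), c1 px; and lower end z=45
for n,x,y,z in(('low front',360,348,45),('top front',332,248,165)):
    P=ray(t,[[x/8+164.5,y/8+91.5]],z)[0,:2]-O;print(n,P@X,P@Y)
```

```text
low front 107.54013604980818 1.3525754417545288
top front 112.21676520074276 -0.10054937369341331
```

```bash
python3 -m jog '[[0.1,0,0,0,0,0,1],[0.1,0,0,0,0,0,1]]'|grep -E 'pos|for'; python3 -m jog '[[0.1,0,0,0,0,0,1],[0.1,0,0,0,0,0,1]]'|grep -E 'pos|for'; python3 -m jog '[[0.1,0,0,0,0,0,1]]'|grep -E 'pos|for'
```

```text
position: [604.2, 169.0, 36.1]
wrist_force: [-0.1, 0.2, -1.9]
position: [606.1, 169.2, 36.1]
wrist_force: [0.3, -0.6, -1.7]
position: [607.1, 169.3, 36.1]
wrist_force: [-1.2, -0.4, -0.3]
```

```bash
python3 -m jog '[[0.1,0,0,0,0,0,1],[0.1,0,0,0,0,0,1]]'|grep -E 'pos|for'; python3 -m jog '[[0.1,0,0,0,0,0,1]]'|grep -E 'pos|for'; python3 -m jog '[[0.1,0,0,0,0,0,1]]'|grep -E 'pos|for'
```

```text
position: [608.1, 169.5, 35.9]
wrist_force: [-5.6, -0.9, 1.2]
position: [609.1, 169.6, 35.9]
wrist_force: [-6.5, -1.7, 1.7]
position: [610.1, 169.8, 35.9]
wrist_force: [-5.6, -0.9, 0.9]
```

Contact at about −6 N: the buffer started giving near x≈607 and is now about 2.5 mm in. Two more millimetres, then lower gently onto the rails.

```bash
python3 -m jog '[[0.1,0,0,0,0,0,1],[0.1,0,0,0,0,0,1]]'|grep -E 'pos|for'; python3 -m jog '[[0,0,0.1,0,0,0,1],[0,0,0.1,0,0,0,1],[0,0,0,0,0,0,1]]'|grep -E 'pos|for';  python3 -m jog '[[0,0,0.05,0,0,0,1],[0,0,0.05,0,0,0,1],[0,0,0,0,0,0,1]]'|grep -E 'pos|for'
```

```text
position: [612.1, 170.1, 35.9]
wrist_force: [-5.6, -0.8, 0.7]
position: [612.5, 170.1, 33.8]
wrist_force: [-5.4, -0.5, -0.8]
position: [612.7, 170.1, 33.1]
wrist_force: [-5.8, -0.6, 0.5]
```

```bash
python3 -m jog '[[0,0,0.05,0,0,0,1],[0,0,0,0,0,0,1]]'|grep -E 'pos|for';  python3 -m jog '[[0,0,0.04,0,0,0,1],[0,0,0,0,0,0,1]]'|grep -E 'pos|for'
```

```text
position: [612.9, 170.1, 32.6]
wrist_force: [-4.2, -0.0, -1.1]
position: [612.9, 170.1, 32.4]
wrist_force: [-6.1, 0.1, 1.6]
```

```bash
python3 -m jog '[[0,0,0,0,0,0,0.6],[0,0,0,0,0,0,0],[0,0,0,0,0,0,-0.5],[0,0,0,0,0,0,-1],[0,0,0,0,0,0,-1]]';  python3 -m jog '[[0,0,0,0,0,0,-1],[0,0,0,0,0,0,-1]]'; python3 -m jog '[[0,0,-1,0,0,0,-1],[0,0,-2,0,0,0,-1],[0,0,-2.5,0,0,0,-1],[0,0,-2.5,0,0,0,-1],[0,0,-2,0,0,0,-1]]';python3 -m jog '[[-2,0,-2,0,0,0,-1],[-4,0,-1,0,0,0,-1],[-4,0,0,0,0,0,-1],[-4,0,0,0,0,0,-1],[-4,0,0,0,0,0,-1]]';python3 -m jog '[[-2,0,0,0,0,0,-1],[0,0,0,0,0,0,-1]]'
python3 - <<'E'
from rack import *
from rig import r
s=r.snapshot('scene');t=r.snapshot('top');s0=pickle.load(open('pics/scene0.pkl','rb'))
cv2.imwrite('pics/d7.png',np.hstack([crop(s,255,165,80,120,5),crop(t,170,95,80,120,5)]))
d=np.abs(s['img'].astype(int)-s0['img']).max(2)
for n,(u0,u1,v0,v1) in dict(tin=(95,130,200,250),bowl=(345,380,180,215),plane=(360,410,155,182)).items():print(n,d[v0:v1,u0:u1].max())
togo(r.get_obs())
W=lambda x,y,z:[*(O+x*X+y*Y),z]
for e in(107,112,117):print(e,proj(t,[W(e-120,85,60),W(e-120,-85,60)]).round(1).tolist())
E
```

```text
clock: 19.32
position: [613.1, 170.1, 32.2]
tool_rot: [-3.135, -0.208, -0.0]
wrist_force: [0.9, 0.3, -0.3]
width: 85.0
clock: 19.58
position: [613.0, 170.1, 32.2]
tool_rot: [-3.135, -0.208, -0.0]
wrist_force: [-0.3, -0.3, 0.1]
width: 85.3
clock: 20.2
position: [613.5, 170.2, 135.0]
tool_rot: [-3.134, -0.208, -0.004]
wrist_force: [0.1, 0.0, 0.0]
width: 85.5
clock: 20.82
position: [433.6, 146.2, 163.6]
tool_rot: [-3.134, -0.208, -0.003]
wrist_force: [-0.3, -0.0, -0.4]
width: 85.4
clock: 21.08
position: [414.5, 143.7, 163.6]
tool_rot: [-3.134, -0.209, -0.003]
wrist_force: [0.7, 0.3, -0.1]
width: 84.9
tin 12
bowl 31
plane 25
pos [415.8 143.8 163.2] yaw 7.61 tilt z [ 2.1e-03  5.0e-04 -1.0e+00] t 21.18 F [-0.1 -0.6 -0.2] w 85.3
tool shift cm [0. 0. 0.] turn tz None
107 [[193.4, 167.7], [237.3, 158.5]]
112 [[193.1, 166.4], [237.1, 157.3]]
117 [[192.9, 165.2], [236.8, 156.0]]
```

View pics/d7.png

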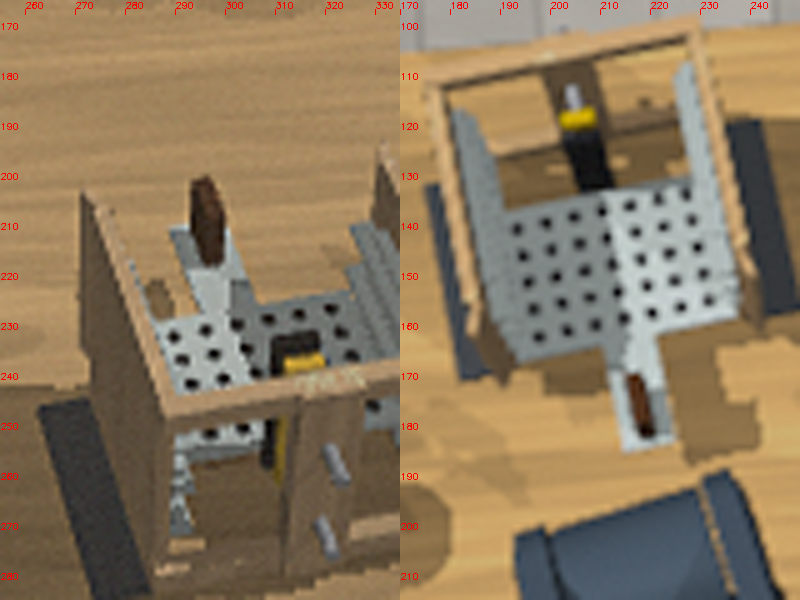

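The tray lies flat on the lowest rails, its leading edge (top ≈ (207,132)) against the buffer, with the handle to the front and the gripper clear. The tin, bowl and plane have not moved. Handing in.

```bash
python3 -c "
from rig import r
print(r.job_done())"
```

```text
the job is handed in; nothing more can be done
None
```

The tray is in the rack on the lowest rails, handle towards the front, and the job is handed in at about 21 s of the 58 s allowed. The sanding block was the piece standing in the rack, so the lowest pair was the right one.

- **Buffer:** it began to give at about 6 N with the gripper near x = 607. I pushed 5 to 6 mm further, judged from arm travel, of its 12 mm. The force stayed at 5 to 6 N throughout, so it did not reach its end stop.
- **Release:** I lowered the tray onto the rails, let go and backed away. The last picture shows it flat and square against the buffer, and the wrist force read about zero.
- **Rest of the bench:** before-and-after pictures show the tin, bowl and plane unmoved. I could not see the block once the tray covered it, but the side and vertical forces stayed within about 2 N during insertion.
- **What disagreed:** the first grasp closed on nothing. In the pictures the fingertips sat about 38 mm higher than the reported height. I corrected for that, and the second grasp held (13.5 mm opening on the 14 mm fin). Nothing was touched in the miss.

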